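Thread on a specimen jar lid by feel and secure it

ROBOT

A 6-joint arm with a two-finger parallel gripper is mounted at the origin on the work surface. World frame = base frame: x ahead of the robot, y to its left, z up, the work surface at z = 0. Lengths are in m, angles in rad, forces in N, time in s.
With the tool pointing down it reaches from about 0.225 to 0.875 m from the base axis. Payload 3.4 kg.
Tool frame: the origin (TCP) lies between the finger pads; the fingertips stand 19 mm ahead of it and the grasp point (between the pads) is the TCP; z points along the fingers, y is the line along which they close (so a half turn about z gives the same grasp; the last joint's range is limited). The gripper opens to 85 mm and grips with 20 to 120 N. Pads are 22 mm wide; open, the fingers measure 114 mm over their backs; the gripper's body (76 mm by 85 mm) begins 54 mm behind the grasp point. The pads swing forward as they close: fully open they stand 13 mm farther back than shut.
Start: joints at [-1.284, 0.276, 1.505, -0, 1.361, -0.121], TCP at [0.228, -0.528, 0.25] pointing down, gripper open.
Joint ranges: [-2.89, 2.89], [-0.75, 2.08], [0.22, 2.7], [-1.18, 4.32], [0.11, 2.71], [-2.7, 2.7]. Speed limits (rad/s): [2.57, 2.57, 3.14, 3.14, 3.14, 3.14].

INTERFACE

Orientations are given as a unit quaternion [w, x, y, z].
In Python, from rig import get_state, imaging, ticket gives the robot as it stands. The module is installed in compiled form; this text tells all that it offers.
- The arm moves only by the shell command python3 -m inch 'ROWS' [FORCE]. ROWS is JSON, a list of rows, each an object with "claw": the opening, from -1 (shut) to 1 (fully open); "travel": the shift along the world's x, y, z in units of 200 mm (1.0 is 200 mm), a list of three; "turn": the turn about the world's z in units of 180 degrees (1.0 is 180 degrees). A call has 1 to 5 rows; each row is the pose to reach, as a shift and turn from the pose commanded when the call began, turning the shorter way round; what a row does not reach only later rows make up. A row lasts 1/10 s, in which the tool goes at most 50 mm and 8.59 degrees, less where a joint would pass 70% of its speed; a pose out of reach is approached as far as the arm can. A call with a number of a shift or a turn outside -1 to 1 is refused whole. A call with a gripper value outside its range is refused whole. The fingers move at their own pace and stop on an object; FORCE is the grip in N (left out, the last holds). Time passes only in rows, so rows that repeat a pose let the fingers close. It gives the time, the measured TCP pose, the force, the opening and the grip force at its end, in the units of the state.
- get_state(): the state, without advancing time (a new reading comes with each control period).
- imaging.get_image(name): name is "side" or "top"; returns the picture (420x560x3 uint8, red, green, blue); there is no depth.
- imaging.camera_params(name): a dict with "camera_matrix" (3x3 intrinsics, pixels), "cam_to_world" (4x4, takes a point from camera to world coordinates). Camera axes: x right, y down, z forward; pixel columns grow to the right and rows downward; lengths in m; the calibration is good to about 2 mm. A picture is of the moment at which its call begins. camera_params takes no time and is no camera call.
- ticket.sign_off(): hands the job in; it is judged then, once.
The state is a dict: "clock": time; "qpos": joint angles; "qd": joint speeds; "effort": joint torques, N m; "position": TCP position; "ee_rot": TCP orientation; "contact_force": force on the tool from outside, world axes, zero at the start; "moment": the same for the moment, N m; "width": finger opening in m; "gripper_force": force on a finger pad.
Only numpy, scipy, OpenCV 4.12 (cv2) and the standard library are available. Lean on these libraries where they do the work, as an engineer would, in place of code of your own. Each camera call takes 0.05 s, during which the arm holds its last target. There are 200 camera calls.

TASK

The red lid is only resting on the thread of the specimen jar. Without lifting it off, turn it backward (anticlockwise from above) by its white bar until you feel it drop at the thread start, then turn it forward (clockwise) fully home. Then push the metal retaining arm round over the lid to its stop; leave the other things on the bench where they stand.

Things in the scene. Friction and masses are not known exactly. Their poses are not given: they have to be found in the camera images.
- carrier: Mint-green base plate 150 (x) x 225 (y) x 12 mm fixed to the bench, a jar clamped upright in it: it cannot turn. Origin: on the jar's axis at bench height; z up; the plate spans y -82 to +142 mm. Jar shoulder 72 mm across, 80 mm above the bench; white threaded neck 61 mm across, up to 110 mm.
- lid: Loose red lid, 69 mm across, about 100 g, turns easily. Origin: centre of the skirt's lower edge, z up; flat top 31.5 mm above it. Starts level on top of the thread ridges, origin 98 mm above the bench, yaw -0.12 to +0.85 rad from the carrier's. Fully home: origin 83 mm above the bench, yaw equal to the carrier's (bar points at the post), at a firm stop.
- bar (a point): Top centre of the lid's white bar, by which it is turned: 12 mm thick (lid x), 60 mm long (lid y), 22 mm tall, rising from the lid's flat top; this point is 53.5 mm above the lid's origin. With the bar loosely between the fingers, or pushed at its ends, the lid can fall freely; gripped, it cannot.
- thread (a point): Centre of the thread's top face, on the jar's axis, 105 mm above the bench. A resting lid turned clockwise just jams, still high, 0.27 rad clockwise of the home yaw. Anticlockwise it stays level, then falls 9 mm by its own weight and meets a stop, 1.15 to 1.4 rad anticlockwise of the home yaw. Clockwise from there it sinks 6 mm more, to the home stop.
- retainer (a joint): Angle of the retaining arm about the post. 0 = closed at its stop, over the lid's middle, pointing along the carrier's -y; grows as it opens, clockwise from above (pi/2: along the carrier's -x). Starts at 1.5 to 2.2; stays where left; about 1 N at the pin moves it. Its underside clears the home lid's bar by 3 mm and runs into the bar of a lid not home.
- post (a point): Point on the arm's pivot axis at the height of the arm's underside, 139.5 mm above the bench; the post, 18 mm thick, stands at y = +100 mm of the carrier. The arm is an aluminium strip 16 mm wide, 7 mm thick, reaching 106 mm from the pivot.
- pin (a point): Top centre of the blue upright pin by which the arm is pushed: 12 mm across, 90 mm from the pivot axis, standing 33 mm above the strip, top 179.5 mm above the bench.
- rack: Bystander: white tube rack 66 x 160 mm with red-capped tubes, 102 mm tall, loose; origin under its centre, long along its y.
- dropper: Bystander: small white dropper bottle, 26 mm across, 55 mm tall, loose; origin under its centre.
- dish: Bystander: white bowl, 100 mm across, 35 mm tall, loose; origin under its centre.
Mind the look-alikes: they are no part of the job. Of the things like the lid, leave any that is purple; of the rest the larger one is meant.

How it is judged:
By the outcome, as a careful person would: the job done as asked, in the order asked, and still so for the second after the job is handed in, with the robot touching nothing.
It also fails if it takes over 70 s, if anything falls off the work surface, if the arm or the gripper's body presses on something with over 40 N, if the wrist force passes 120 N, or if a joint passes its speed limit or range.

## Working session

There is one attempt and no reset: what is moved stays moved. The work goes in short steps, Python scripts to look and compute and a shell command to move; the robot and the scene stay as the last step left them, time stands still between calls to the robot, and variables do not carry over. Pictures are saved under pics/ and viewed, at most 10 in all, crops included, and the job is handed in when it is done.

```bash
mkdir -p pics; python3 - <<'E'
from rig import get_state, imaging
import cv2, numpy as np
for n in("top","side"):
    im=imaging.get_image(n); cv2.imwrite(f"pics/{n}0.png",im[:,:,::-1])
    p=imaging.camera_params(n); print(n,np.round(p["camera_matrix"],1).tolist(),np.round(p["cam_to_world"],3).tolist())
s=get_state();print(s)
E
```

```text
top [[417.5, 0.0, 284.1], [0.0, 417.5, 210.4], [0.0, 0.0, 1.0]] [[-0.025, -0.985, 0.17, 0.458], [-0.999, 0.033, 0.041, -0.057], [-0.046, -0.169, -0.985, 0.919], [0.0, 0.0, 0.0, 1.0]]
side [[532.3, 0.0, 278.6], [0.0, 532.3, 215.7], [0.0, 0.0, 1.0]] [[0.989, -0.109, 0.1, 0.51], [-0.147, -0.631, 0.761, -0.723], [-0.02, -0.768, -0.64, 0.702], [0.0, 0.0, 0.0, 1.0]]
{'clock': 0.1, 'qpos': array([-1.28398820e+00,  2.76526444e-01,  1.50602898e+00,  1.60713016e-05,
        1.36070619e+00, -1.21011405e-01]), 'qd': array([-0.0004301 , -0.00250127, -0.0022709 ,  0.00149075, -0.00012847,
        0.0005914 ]), 'effort': array([-1.06360275e-05, -4.17704809e+01, -2.46406442e+01, -4.59460080e-04,
        5.73572106e-03, -5.45470016e-06]), 'position': array([ 0.22791514, -0.52740858,  0.24952027]), 'ee_rot': array([-8.32268942e-04,  9.79282338e-01,  2.02497916e-01, -6.12675721e-05]), 'contact_force': array([ 0.33689616,  0.11694061, -0.27684616]), 'moment': array([-0.01899522,  0.02429287,  0.01467576]), 'gripper_force': 0.0, 'width': 0.0855578784353441}
```

View pics/top0.png

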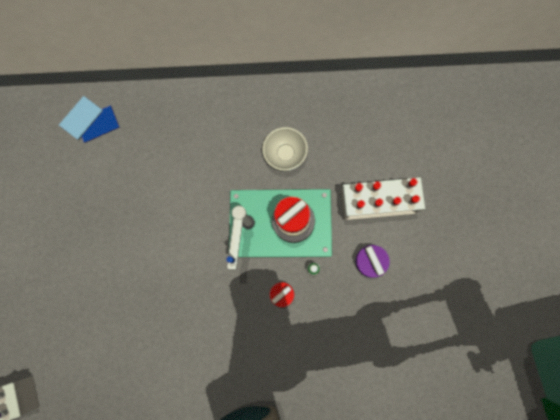

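View pics/side0.png

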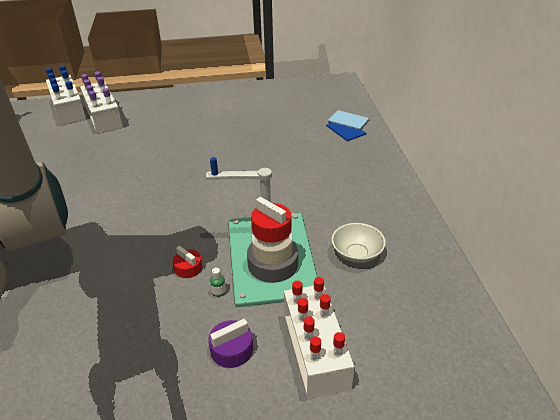

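The top view shows the target lid at about (293,214), post (239,213), pin (230,259), dish (285,149), rack (384,198), dropper (313,268), purple lid (373,261) and small red lid (283,294). The side view agrees.

```bash
cat > h.py <<'E'
from rig import get_state, imaging
import cv2, numpy as np
def P(n):
    p=imaging.camera_params(n); return np.array(p["camera_matrix"]),np.array(p["cam_to_world"])
def w(n,uv,z):
    K,T=P(n); uv=np.atleast_2d(uv).astype(float)
    d=(np.linalg.inv(K)@np.c_[uv,np.ones(len(uv))].T).T@T[:3,:3].T
    return T[:3,3]+d*((z-T[2,3])/d[:,2])[:,None]
def px(n,X):
    K,T=P(n); c=(np.atleast_2d(X)-T[:3,3])@T[:3,:3]; q=c@K.T; return q[:,:2]/q[:,2:]
def hsv(im): return cv2.cvtColor(im,cv2.COLOR_RGB2HSV)
def big(m,box=None):
    m=m.astype(np.uint8)
    if box: k=np.zeros_like(m); k[box[1]:box[3],box[0]:box[2]]=1; m=m*k
    n,l,s,c=cv2.connectedComponentsWithStats(m); i=1+np.argmax(s[1:,4]); return l==i
def pts(m): y,x=np.nonzero(m); return np.c_[x,y]
def rect(X):
    r=cv2.minAreaRect(X[:,:2].astype(np.float32)*1000); b=cv2.boxPoints(r)/1000
    e=b[1]-b[0]; f=b[2]-b[1]; L=e if np.hypot(*e)>np.hypot(*f) else f
    return np.array(r[0])/1000, np.array(r[1]), np.arctan2(L[1],L[0])
E
python3 - <<'E'
from h import *
boxes={"top":dict(bar=(270,192,318,240),lid=(270,190,318,240),pin=(222,250,240,268)),"side":dict(bar=(250,195,292,226),lid=(248,195,296,246),pin=(206,152,222,176))}
for n in("top","side"):
    im=cv2.imread(f"pics/{n}0.png")[:,:,::-1].copy(); H=hsv(im); h,s,v=[H[...,i].astype(int) for i in range(3)]
    pl=big((h>60)&(h<95)&(s>60)&(v>60)); c,sz,a=rect(w(n,pts(pl),.012)); print(n,"plate",c,sz,a)
    b=big((s<60)&(v>140),boxes[n]["bar"]); c,sz,a=rect(w(n,pts(b),.1515)); print(" bar",c,sz,a,b.sum(),pts(b).mean(0))
    r=big(((h<8)|(h>172))&(s>140),boxes[n]["lid"]); c,sz,a=rect(w(n,pts(r|b),.1295)); print(" lid",c,sz)
    q=big((h>100)&(h<125)&(s>130),boxes[n]["pin"]); p=pts(q); print(" pin",p.min(0),p.max(0),w(n,p.mean(0),.170 if n=="top" else .165))
print("post",w("top",[239,213],.1465),w("side",[265,173],.1465))
E
```

```text
top plate [ 0.58896344 -0.00822691] [223.99067688 148.5947876 ] 1.5424917
 bar [ 0.58743744 -0.04036142] [21.4210701 60.7114296] -0.78390163 224 [292.17857143 211.22767857]
 lid [ 0.58710742 -0.03722257] [67.20005035 66.06600189]
 pin [227 257] [233 261] [[0.50168625 0.07518414 0.17      ]]
side plate [ 0.58721625 -0.01183805] [231.33595276 149.25776672] 1.5471312
 bar [ 0.57690662 -0.04143107] [31.74480629 82.6720047 ] -0.9511091 368 [266.35054348 206.45923913]
 lid [ 0.58599982 -0.04181124] [126.23786926  66.72293854]
 pin [210 157] [217 174] [[0.49989714 0.07311854 0.165     ]]
post [[0.58930359 0.06129274 0.1465    ]] [[0.59014533 0.0611249  0.1465    ]]
```

Carrier origin comes out at about (0.588, -0.039) with yaw -0.028. The lid bar is at about 2.36 rad (lid yaw about 0.81) and the retainer is at about 1.69. Everything matches the given sizes, so I'm moving above the lid with tool y at about +0.79.

```bash
R='{"claw":-0.2,"travel":[0.6,0.813,0],"turn":0.207}'
python3 -m inch '[{"claw":-0.2,"travel":[0.12,0.163,0],"turn":0.041},{"claw":-0.2,"travel":[0.24,0.325,0],"turn":0.083},{"claw":-0.2,"travel":[0.36,0.488,0],"turn":0.124},{"claw":-0.2,"travel":[0.48,0.65,0],"turn":0.166},{"claw":-0.2,"travel":[0.6,0.813,0],"turn":0.207}]'
python3 -m inch '[{"claw":-0.2,"travel":[0.12,0.163,0],"turn":0.041},{"claw":-0.2,"travel":[0.24,0.325,0],"turn":0.083},{"claw":-0.2,"travel":[0.36,0.488,0],"turn":0.124},{"claw":-0.2,"travel":[0.48,0.65,0],"turn":0.166},{"claw":-0.2,"travel":[0.6,0.813,0],"turn":0.207}]'
python3 -m inch '[{"claw":-0.2,"travel":[0.12,0.163,0],"turn":0.041},{"claw":-0.2,"travel":[0.24,0.325,0],"turn":0.083},{"claw":-0.2,"travel":[0.36,0.488,0],"turn":0.124},{"claw":-0.2,"travel":[0.48,0.65,0],"turn":0.166},{"claw":-0.2,"travel":[0.6,0.813,0],"turn":0.207}]'
```

```text
clock: 0.6
position: [0.3486, -0.3637, 0.25]
ee_rot: [-0.0, 0.862, 0.507, 0.0]
contact_force: [0.5, 0.6, 0.8]
width: 0.0345
gripper_force: 0.0
clock: 1.1
position: [0.4686, -0.2011, 0.25]
ee_rot: [-0.0, 0.655, 0.756, -0.0]
contact_force: [1.1, -0.6, 1.1]
width: 0.034
gripper_force: 0.0
clock: 1.6
position: [0.5886, -0.0385, 0.2499]
ee_rot: [-0.0, 0.379, 0.925, -0.0]
contact_force: [0.9, -0.9, -0.5]
width: 0.0342
gripper_force: 0.0
```

```bash

python3 -m inch '[{"claw":-0.2,"travel":[0,0,-0.15],"turn":0},{"claw":-0.2,"travel":[0,0,-0.3],"turn":0},{"claw":-0.2,"travel":[0,0,-0.38],"turn":0},{"claw":-0.2,"travel":[0,0,-0.42],"turn":0},{"claw":-0.2,"travel":[0,0,-0.42],"turn":0}]' 20
python3 -m inch '[{"claw":-0.2,"travel":[0,0,-0.03],"turn":0},{"claw":-0.2,"travel":[0,0,-0.05],"turn":0},{"claw":-0.65,"travel":[0,0,-0.05],"turn":0},{"claw":-0.65,"travel":[0,0,-0.05],"turn":0},{"claw":-0.65,"travel":[0,0,-0.05],"turn":0}]'
python3 - <<'E'
from h import *
for n,b in(("top",(243,165,343,265)),("side",(200,140,340,290))):
    im=imaging.get_image(n)[b[1]:b[3],b[0]:b[2],::-1]; globals()[n]=cv2.resize(im,(400,400 if n=="top" else 429),interpolation=cv2.INTER_CUBIC)[:400]
cv2.imwrite("pics/a1.png",np.hstack([top,side]))
E
```

```text
clock: 2.1
position: [0.5873, -0.04, 0.165]
ee_rot: [-0.001, 0.382, 0.924, -0.0]
contact_force: [-1.3, 0.2, 0.1]
width: 0.0337
gripper_force: 0.0
clock: 2.6
position: [0.5883, -0.04, 0.1568]
ee_rot: [0.0, 0.382, 0.924, 0.0]
contact_force: [-0.0, -0.4, 0.1]
width: 0.0154
gripper_force: 0.3
```

View pics/a1.png

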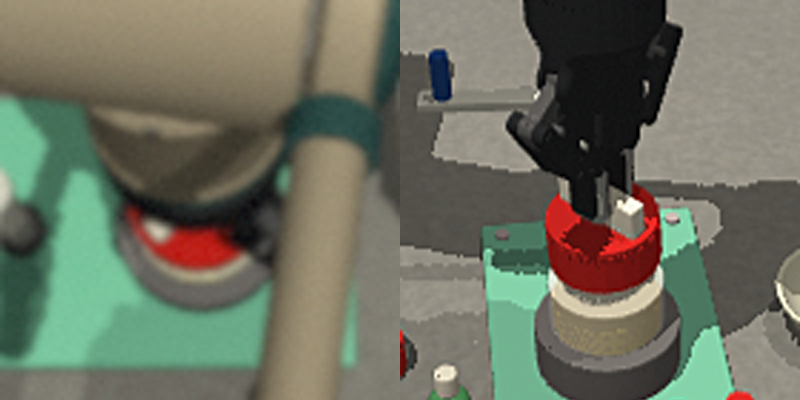

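Bar end is visible between the fingers (at about (628,218) in the picture) and the lid is high and level. Turning anticlockwise.

```bash

python3 -m inch '[{"claw":-0.65,"travel":[0,0,0],"turn":0.02},{"claw":-0.65,"travel":[0,0,0],"turn":0.04},{"claw":-0.65,"travel":[0,0,0],"turn":0.06},{"claw":-0.65,"travel":[0,0,0],"turn":0.08},{"claw":-0.65,"travel":[0,0,0],"turn":0.1}]'
python3 -c "from h import *;s=get_state();print(s['moment'],s['qpos'])"
python3 -m inch '[{"claw":-0.65,"travel":[0,0,0],"turn":0.015},{"claw":-0.65,"travel":[0,0,0],"turn":0.03},{"claw":-0.65,"travel":[0,0,0],"turn":0.04},{"claw":-0.65,"travel":[0,0,0],"turn":0.05},{"claw":-0.65,"travel":[0,0,0],"turn":0.05}]'
python3 - <<'E'
from h import *
print(get_state()['moment'])
b=(200,140,340,290)
im=imaging.get_image("side")[b[1]:b[3],b[0]:b[2],::-1]; cv2.imwrite("pics/a2.png",cv2.resize(im,(400,429),interpolation=cv2.INTER_CUBIC))
E
```

```text
clock: 3.2
position: [0.5886, -0.0401, 0.1567]
ee_rot: [0.001, 0.231, 0.973, 0.0]
contact_force: [0.3, 0.6, 0.3]
width: 0.0147
gripper_force: 1.6
[ 0.16181355 -0.16180916 -0.03190307] [-1.86120619e-01  3.62526547e-01  1.61864270e+00  2.53063431e-04
  1.15898970e+00 -1.29076024e+00]
clock: 3.7
position: [0.5879, -0.0402, 0.1564]
ee_rot: [-0.0, 0.155, 0.988, -0.0]
contact_force: [-0.2, -0.6, 0.3]
width: 0.0149
gripper_force: 0.2
[0.00241086 0.05942117 0.01158235]
```

View pics/a2.png

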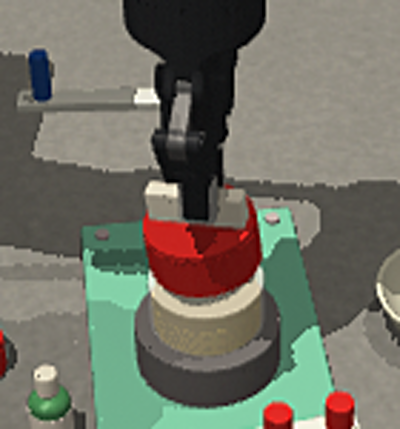

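The lid is still high (skirt bottom at about row 290, as before), with yaw around 1.15–1.2. Turning on in small steps.

```bash
cat > m.py <<'E'
from h import *
s=get_state(); im=imaging.get_image("side"); H=hsv(im); h,sa,v=[H[...,i].astype(int) for i in range(3)]
r=big(((h<8)|(h>172))&(sa>140),(240,190,300,260)); p=pts(r)
q=s['ee_rot']; print("yaw in carrier",2*np.arctan2(q[2],q[1])-np.pi/2+.028,"Mz",s['moment'][2],"F",s['contact_force'].round(1),"lid rows",p[:,1].min(),[p[abs(p[:,0]-c)<2,1].max() for c in (262,272,282)])
E
python3 m.py
python3 -m inch '[{"claw":-0.65,"travel":[0,0,0],"turn":0.01},{"claw":-0.65,"travel":[0,0,0],"turn":0.02},{"claw":-0.65,"travel":[0,0,0],"turn":0.02},{"claw":-0.65,"travel":[0,0,0],"turn":0.02}]' | grep -v pos;python3 m.py
python3 -m inch '[{"claw":-0.65,"travel":[0,0,0],"turn":0.01},{"claw":-0.65,"travel":[0,0,0],"turn":0.02},{"claw":-0.65,"travel":[0,0,0],"turn":0.02},{"claw":-0.65,"travel":[0,0,0],"turn":0.02}]'| grep -v pos;python3 m.py
```

```text
yaw in carrier 1.2866067828471652 Mz -0.007708108042963374 F [-0.5 -0.7  0.1] lid rows 209 [np.int64(242), np.int64(243), np.int64(241)]
clock: 4.2
ee_rot: [0.0, 0.125, 0.992, 0.0]
contact_force: [0.5, 0.1, -0.7]
width: 0.0148
gripper_force: 0.2
yaw in carrier 1.3490841097778188 Mz -0.04514026829955624 F [ 0.5  0.1 -0.7] lid rows 215 [np.int64(245), np.int64(246), np.int64(243)]
clock: 4.65
ee_rot: [0.0, 0.093, 0.996, 0.0]
contact_force: [1.0, -0.1, 1.2]
width: 0.015
gripper_force: 0.8
yaw in carrier 1.4118390183382368 Mz 0.035490358192848966 F [ 1.  -0.1  1.2] lid rows 215 [np.int64(245), np.int64(246), np.int64(243)]
```

The lid dropped: its skirt bottom moved down 3 px, which matches 9 mm, at yaw about 1.3. Now I lower the loose fingers by 10 mm and turn clockwise.

```bash

python3 -m inch '[{"claw":-0.65,"travel":[0,0,0],"turn":-0.02},{"claw":-0.65,"travel":[0,0,-0.02],"turn":-0.02},{"claw":-0.65,"travel":[0,0,-0.045],"turn":-0.02},{"claw":-0.65,"travel":[0,0,-0.045],"turn":-0.02}]' | grep -v pos;python3 m.py
python3 -m inch '[{"claw":-0.65,"travel":[0,0,0],"turn":-0.025},{"claw":-0.65,"travel":[0,0,0],"turn":-0.05},{"claw":-0.65,"travel":[0,0,0],"turn":-0.075},{"claw":-0.65,"travel":[0,0,0],"turn":-0.1},{"claw":-0.65,"travel":[0,0,0],"turn":-0.125}]' | grep -v pos;python3 m.py
python3 -m inch '[{"claw":-0.65,"travel":[0,0,0],"turn":-0.025},{"claw":-0.65,"travel":[0,0,0],"turn":-0.05},{"claw":-0.65,"travel":[0,0,0],"turn":-0.075},{"claw":-0.65,"travel":[0,0,0],"turn":-0.1},{"claw":-0.65,"travel":[0,0,0],"turn":-0.125}]' | grep -v pos;python3 m.py
```

```text
clock: 5.1
ee_rot: [-0.0, 0.124, 0.992, 0.0]
contact_force: [1.3, 0.8, -0.4]
width: 0.0148
gripper_force: 0.4
yaw in carrier 1.350579299849774 Mz -0.031152933440174044 F [ 1.3  0.8 -0.4] lid rows 215 [np.int64(245), np.int64(246), np.int64(243)]
clock: 5.65
ee_rot: [-0.001, 0.317, 0.949, 0.0]
contact_force: [-0.0, 3.4, -0.8]
width: 0.015
gripper_force: 4.0
yaw in carrier 0.9545499204753685 Mz 0.16265117283720637 F [-0.   3.4 -0.8] lid rows 214 [np.int64(245), np.int64(246), np.int64(243)]
clock: 6.2
ee_rot: [-0.002, 0.495, 0.869, 0.001]
contact_force: [2.5, 5.8, -6.6]
width: 0.015
gripper_force: 12.5
yaw in carrier 0.5634562738426547 Mz 0.3417226123724415 F [ 2.5  5.8 -6.6] lid rows 209 [np.int64(245), np.int64(246), np.int64(243)]
```

```bash

python3 -m inch '[{"claw":-0.6,"travel":[0,0,-0.01],"turn":0.015},{"claw":-0.6,"travel":[0,0,-0.02],"turn":0.03},{"claw":-0.6,"travel":[0,0,-0.02],"turn":0.03},{"claw":-0.6,"travel":[0,0,-0.02],"turn":0.03}]' ;python3 - <<'E'
from h import *
exec(open('m.py').read())
b=(200,140,340,290)
cv2.imwrite("pics/a3.png",cv2.resize(im[b[1]:b[3],b[0]:b[2],::-1],(400,429),interpolation=cv2.INTER_CUBIC))
E
```

```text
clock: 6.65
position: [0.5879, -0.0403, 0.1433]
ee_rot: [-0.0, 0.453, 0.892, -0.0]
contact_force: [-0.3, -0.5, -0.3]
width: 0.0173
gripper_force: 0.0
yaw in carrier 0.6588566923724613 Mz -0.04291695944912527 F [-0.3 -0.5 -0.3] lid rows 210 [np.int64(246), np.int64(247), np.int64(244)]
```

View pics/a3.png

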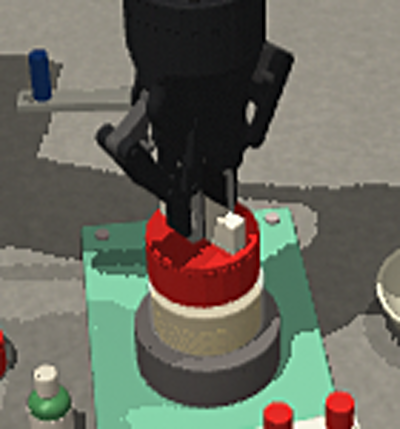

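The lid is on the thread, sinking and level, with its skirt bottom at row 305 of the crop. Continuing clockwise and lowering slightly as it goes.

```bash

python3 -m inch '[{"claw":-0.6,"travel":[0,0,-0.001],"turn":-0.025},{"claw":-0.6,"travel":[0,0,-0.002],"turn":-0.05},{"claw":-0.6,"travel":[0,0,-0.004],"turn":-0.075},{"claw":-0.6,"travel":[0,0,-0.006],"turn":-0.1},{"claw":-0.6,"travel":[0,0,-0.008],"turn":-0.125}]' | grep -v pos;python3 m.py
python3 -m inch '[{"claw":-0.6,"travel":[0,0,-0.002],"turn":-0.02},{"claw":-0.6,"travel":[0,0,-0.004],"turn":-0.04},{"claw":-0.6,"travel":[0,0,-0.006],"turn":-0.06},{"claw":-0.6,"travel":[0,0,-0.008],"turn":-0.08},{"claw":-0.6,"travel":[0,0,-0.008],"turn":-0.08}]' | grep -v pos;python3 m.py
```

```text
clock: 7.2
ee_rot: [0.0, 0.619, 0.785, 0.0]
contact_force: [0.7, 0.7, 0.3]
width: 0.0174
gripper_force: 0.8
yaw in carrier 0.2627641914226735 Mz 0.007125894061540664 F [0.7 0.7 0.3] lid rows 213 [np.int64(246), np.int64(247), np.int64(245)]
clock: 7.75
ee_rot: [0.0, 0.711, 0.703, 0.0]
contact_force: [0.8, 0.5, -0.7]
width: 0.0168
gripper_force: 0.2
yaw in carrier 0.01592439569649826 Mz -0.003947776249925369 F [ 0.8  0.5 -0.7] lid rows 213 [np.int64(247), np.int64(248), np.int64(246)]
```

Continue through the slack to the stop.

```bash

python3 -m inch '[{"claw":-0.6,"travel":[0,0,0],"turn":-0.015},{"claw":-0.6,"travel":[0,0,-0.003],"turn":-0.03},{"claw":-0.6,"travel":[0,0,-0.003],"turn":-0.03}]' | grep -v pos;python3 m.py
python3 -m inch '[{"claw":-0.6,"travel":[0,0,0],"turn":-0.015},{"claw":-0.6,"travel":[0,0,0],"turn":-0.03},{"claw":-0.6,"travel":[0,0,0],"turn":-0.03}]' | grep -v pos;python3 m.py
python3 -m inch '[{"claw":-0.6,"travel":[0,0,0],"turn":-0.015},{"claw":-0.6,"travel":[0,0,0],"turn":-0.03},{"claw":-0.6,"travel":[0,0,0],"turn":-0.03}]' | grep -v pos;python3 m.py
```

```text
clock: 8.1
ee_rot: [0.0, 0.743, 0.669, 0.0]
contact_force: [-0.2, 1.0, 0.2]
width: 0.017
gripper_force: 0.6
yaw in carrier -0.07777784146581704 Mz 0.007631543712352362 F [-0.2  1.   0.2] lid rows 213 [np.int64(247), np.int64(248), np.int64(246)]
clock: 8.45
ee_rot: [0.0, 0.774, 0.633, 0.0]
contact_force: [0.4, 1.3, 0.1]
width: 0.017
gripper_force: 1.4
yaw in carrier -0.17191045571549293 Mz -0.01421194286499318 F [0.4 1.3 0.1] lid rows 213 [np.int64(247), np.int64(248), np.int64(246)]
clock: 8.8
ee_rot: [-0.0, 0.803, 0.596, 0.001]
contact_force: [2.4, 2.5, 2.2]
width: 0.0174
gripper_force: 12.0
yaw in carrier -0.2654421862223957 Mz 0.4131299404356562 F [2.4 2.5 2.2] lid rows 213 [np.int64(247), np.int64(248), np.int64(246)]
```

Felt the stop (Mz jumped to 0.41; the tool slack of about 0.23 puts the lid at yaw of about 0). Nudge once more, release, and rise to look.

```bash

python3 -m inch '[{"claw":-0.6,"travel":[0,0,0],"turn":-0.01},{"claw":-0.6,"travel":[0,0,0],"turn":-0.01}]' | grep -v pos;python3 m.py
python3 -m inch '[{"claw":-0.6,"travel":[0,0,0],"turn":0.04},{"claw":-0.3,"travel":[0,0,0],"turn":0.08},{"claw":-0.3,"travel":[0,0,0],"turn":0.08}]' | tail -2
python3 -m inch '[{"claw":-0.3,"travel":[0,0,0.15],"turn":0},{"claw":-0.3,"travel":[0,0,0.35],"turn":0},{"claw":-0.3,"travel":[0,0,0.6],"turn":0},{"claw":-1,"travel":[-0.25,0.2,0.6],"turn":0},{"claw":-1,"travel":[-0.5,0.4,0.6],"turn":0}]'
python3 -m inch '[{"claw":-1,"travel":[-0.2,0.25,0],"turn":0},{"claw":-1,"travel":[-0.4,0.5,0],"turn":0},{"claw":-1,"travel":[-0.4,0.75,0],"turn":0},{"claw":-1,"travel":[-0.4,0.9,0],"turn":0},{"claw":-1,"travel":[-0.4,0.9,0],"turn":0}]'
python3 - <<'E'
from h import *
exec(open('m.py').read())
t=imaging.get_image("top"); cv2.imwrite("pics/t4.png",t[:,:,::-1]);cv2.imwrite("pics/s4.png",im[:,:,::-1])
a=cv2.resize(t[165:285,200:320,::-1],(400,400),interpolation=cv2.INTER_CUBIC);b=cv2.resize(im[140:290,195:345,::-1],(400,400),interpolation=cv2.INTER_CUBIC)
cv2.imwrite("pics/a4.png",np.hstack([a,b]))
H=hsv(t); h,s,v=[H[...,i].astype(int) for i in range(3)]
m=big((s<60)&(v>140),(275,192,318,240)); print(rect(w("top",pts(m),.1365)), m.sum())
E
```

```text
clock: 9.05
ee_rot: [0.0, 0.812, 0.584, 0.001]
contact_force: [1.7, 3.9, 2.0]
width: 0.017
gripper_force: 21.3
yaw in carrier -0.2964907485454309 Mz 0.7439289117243061 F [1.7 3.9 2. ] lid rows 213 [np.int64(247), np.int64(248), np.int64(246)]
width: 0.0298
gripper_force: 0.0
clock: 9.9
position: [0.5105, 0.0218, 0.261]
ee_rot: [0.002, 0.735, 0.678, 0.001]
contact_force: [-0.2, 0.9, 0.8]
width: 0.0017
gripper_force: 0.0
clock: 10.4
position: [0.4283, 0.2066, 0.2596]
ee_rot: [-0.001, 0.732, 0.681, 0.001]
contact_force: [-0.2, -0.8, -0.7]
width: 0.0001
gripper_force: 0.0
yaw in carrier -0.04450934337196502 Mz -0.02789138736812924 F [-0.2 -0.8 -0.7] lid rows 210 [np.int64(247), np.int64(248), np.int64(246)]
(array([ 0.5876825 , -0.03748582]), array([58.96843338, 11.55667973]), np.float32(1.5380065)) 198
```

View pics/a4.png

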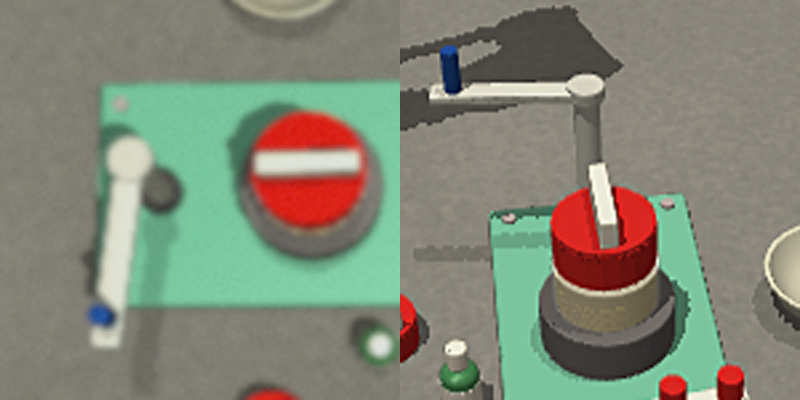

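The lid is home: bar angle 1.538 against the plate's 1.542, bar 59 x 11.6 mm at home height. Next, align the fingers around the pin at about (0.501, 0.0745), with tool y tangential (-1.716).

```bash

python3 -m inch '[{"claw":0,"travel":[0.03,-0.06,0],"turn":-0.04},{"claw":0,"travel":[0.07,-0.11,0],"turn":-0.08},{"claw":0,"travel":[0.1,-0.17,0],"turn":-0.12},{"claw":0,"travel":[0.13,-0.22,0],"turn":-0.16},{"claw":0,"travel":[0.16,-0.28,0],"turn":-0.2}]' | tail -1
python3 -m inch '[{"claw":0,"travel":[0.04,-0.06,0],"turn":-0.04},{"claw":0,"travel":[0.08,-0.14,0],"turn":-0.08},{"claw":0,"travel":[0.12,-0.22,0],"turn":-0.12},{"claw":0,"travel":[0.16,-0.3,0],"turn":-0.16},{"claw":0,"travel":[0.204,-0.38,0],"turn":-0.2}]' | tail -1
python3 -m inch '[{"claw":0,"travel":[0,0,0],"turn":-0.04},{"claw":0,"travel":[0,0,0],"turn":-0.08},{"claw":0,"travel":[0,0,0],"turn":-0.122},{"claw":0,"travel":[0,0,0],"turn":-0.122}]'
python3 m.py
```

```text
gripper_force: 0.0
gripper_force: 0.0
clock: 11.9
position: [0.5026, 0.068, 0.2592]
ee_rot: [0.001, 0.997, -0.074, -0.001]
contact_force: [-0.5, -0.0, 0.2]
width: 0.0424
gripper_force: 0.0
yaw in carrier -1.691687033077494 Mz -0.024870124623342198 F [-0.5 -0.   0.2] lid rows 210 [np.int64(247), np.int64(248), np.int64(246)]
```

```bash

python3 -m inch '[{"claw":0,"travel":[-0.007,0.03,-0.1],"turn":0},{"claw":0,"travel":[-0.007,0.03,-0.25],"turn":0},{"claw":0,"travel":[-0.007,0.03,-0.33],"turn":0},{"claw":0,"travel":[-0.007,0.03,-0.36],"turn":0},{"claw":0,"travel":[-0.007,0.03,-0.36],"turn":0}]' 
python3 -m inch '[{"claw":0,"travel":[0,0,-0.04],"turn":0},{"claw":0,"travel":[0,0,-0.075],"turn":0},{"claw":-0.58,"travel":[0,0,-0.075],"turn":0},{"claw":-0.58,"travel":[0,0,-0.075],"turn":0},{"claw":-0.58,"travel":[0,0,-0.075],"turn":0}]' 20
python3 - <<'E'
from h import *
s=get_state();print(s['contact_force'],s['position'])
im=imaging.get_image("side");cv2.imwrite("pics/a5.png",cv2.resize(im[100:250,170:320,::-1],(500,500),interpolation=cv2.INTER_CUBIC))
# plan: pin along arc
q=s['ee_rot'];y=2*np.arctan2(q[2],q[1])-np.pi/2
post=np.array([.5904,.0617]);d=s['position'][:2]-post;print("r",np.hypot(*d),"phi",np.arctan2(d[1],d[0]),"yaw",y)
for k in range(0,13):
    f=2.997+k*.1406; p=post+.09*np.array([np.cos(f),np.sin(f)]); print(k,((p-np.array([.5014,.0745]))/.2).round(3),round(k*.1406/np.pi,3))
E
```

```text
clock: 12.45
position: [0.501, 0.0757, 0.1869]
ee_rot: [0.0, 0.997, -0.072, -0.001]
contact_force: [-0.1, -0.3, 0.4]
width: 0.0424
gripper_force: 0.0
clock: 12.95
position: [0.5016, 0.0764, 0.1729]
ee_rot: [0.0, 0.997, -0.072, 0.0]
contact_force: [-0.7, 0.6, -0.2]
width: 0.0178
gripper_force: 0.0
[-0.69373376  0.57193668 -0.2173679 ] [0.50164145 0.07642251 0.17287494]
r 0.0899712857214947 phi 2.977217738428672 yaw -1.7157503201426325
0 [-0.     0.001] 0.0
1 [-0.005 -0.062] 0.045
2 [-0.001 -0.125] 0.09
3 [ 0.012 -0.187] 0.134
4 [ 0.034 -0.247] 0.179
5 [ 0.063 -0.302] 0.224
6 [ 0.101 -0.354] 0.269
7 [ 0.145 -0.399] 0.313
8 [ 0.194 -0.438] 0.358
9 [ 0.249 -0.469] 0.403
10 [ 0.308 -0.493] 0.448
11 [ 0.369 -0.508] 0.492
12 [ 0.432 -0.514] 0.537
```

View pics/a5.png

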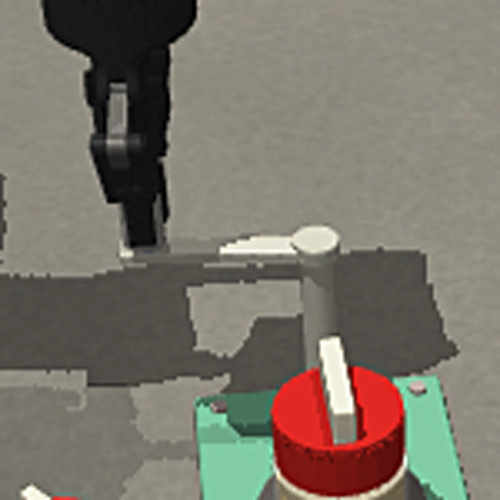

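The pin is hidden between the fingers (around (140,235) in the crop), caged. Driving it round the arc.

```bash

python3 -m inch '[{"claw":-0.58,"travel":[-0.005,-0.062,0],"turn":0.045},{"claw":-0.58,"travel":[-0.001,-0.125,0],"turn":0.09},{"claw":-0.58,"travel":[0.012,-0.187,0],"turn":0.134},{"claw":-0.58,"travel":[0.034,-0.247,0],"turn":0.179},{"claw":-0.58,"travel":[0.034,-0.247,0],"turn":0.179}]' 
python3 -m inch '[{"claw":-0.58,"travel":[0.029,-0.055,0],"turn":0.045},{"claw":-0.58,"travel":[0.067,-0.107,0],"turn":0.09},{"claw":-0.58,"travel":[0.111,-0.152,0],"turn":0.134},{"claw":-0.58,"travel":[0.16,-0.191,0],"turn":0.179},{"claw":-0.58,"travel":[0.16,-0.191,0],"turn":0.179}]' 
python3 -c "
from h import *
s=get_state();q=s['ee_rot'];d=s['position'][:2]-[.5904,.0617];print(np.hypot(*d),np.arctan2(d[1],d[0])%6.2832,2*np.arctan2(q[2],q[1])-np.pi/2)"
```

```text
clock: 13.5
position: [0.5089, 0.026, 0.1729]
ee_rot: [0.0, 0.978, 0.206, 0.0]
contact_force: [0.2, 0.1, 0.9]
width: 0.0177
gripper_force: 0.0
clock: 14.0
position: [0.5413, -0.0115, 0.1726]
ee_rot: [0.0, 0.883, 0.469, 0.0]
contact_force: [-0.6, 0.2, -0.5]
width: 0.0178
gripper_force: 0.0
0.08817888481353402 4.121271315059324 -0.5948733037699617
```

```bash

python3 -m inch '[{"claw":-0.58,"travel":[0.055,-0.031,0],"turn":0.045},{"claw":-0.58,"travel":[0.114,-0.055,0],"turn":0.09},{"claw":-0.58,"travel":[0.175,-0.07,0],"turn":0.134},{"claw":-0.58,"travel":[0.23,-0.076,0],"turn":0.179},{"claw":-0.58,"travel":[0.23,-0.076,0],"turn":0.179}]' 
python3 -m inch '[{"claw":-0.58,"travel":[0.01,0,0],"turn":0},{"claw":-0.58,"travel":[0.02,0,0],"turn":0},{"claw":-0.58,"travel":[0.02,0,0],"turn":0}]'
python3 - <<'E'
from h import *
t=imaging.get_image("side");cv2.imwrite("pics/a6.png",cv2.resize(t[120:270,200:350,::-1],(500,500),interpolation=cv2.INTER_CUBIC))
E
```

```text
clock: 14.5
position: [0.5869, -0.0259, 0.1724]
ee_rot: [0.0, 0.719, 0.695, 0.0]
contact_force: [-0.2, 0.4, -0.9]
width: 0.0183
gripper_force: 0.0
clock: 14.8
position: [0.5897, -0.026, 0.1725]
ee_rot: [-0.0, 0.718, 0.696, -0.0]
contact_force: [-0.1, 0.6, 0.1]
width: 0.0177
gripper_force: 0.2
```

View pics/a6.png

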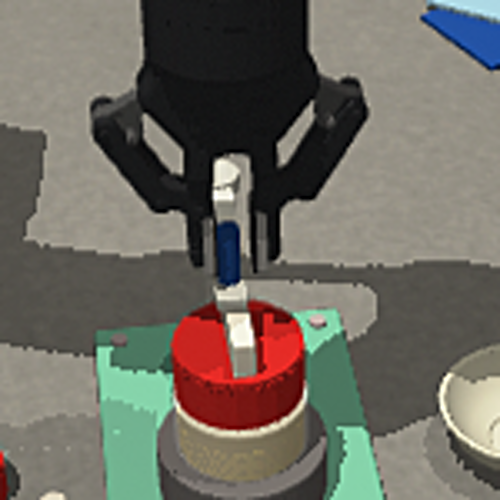

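The arm is over the lid with the pin (230,250) against the left finger. Push a little further in +x until the stop is felt.

```bash

python3 -m inch '[{"claw":-0.58,"travel":[0.01,0,0],"turn":0},{"claw":-0.58,"travel":[0.01,0,0],"turn":0}]' | grep -E "pos|cont"
python3 -m inch '[{"claw":-0.58,"travel":[0.01,0,0],"turn":0},{"claw":-0.58,"travel":[0.01,0,0],"turn":0}]' | grep -E "pos|cont"
```

```text
position: [0.5921, -0.0263, 0.1725]
contact_force: [-0.5, 0.9, 0.0]
position: [0.5923, -0.0263, 0.1724]
contact_force: [-4.3, -1.0, 2.4]
```

```bash

python3 -m inch '[{"claw":-0.58,"travel":[0.01,0,0],"turn":0},{"claw":-0.58,"travel":[0.01,0,0],"turn":0}]' | grep -E "pos|cont"
python3 -m inch '[{"claw":-0.3,"travel":[-0.02,0,0],"turn":0},{"claw":-0.2,"travel":[-0.02,0,0],"turn":0},{"claw":-0.2,"travel":[-0.02,0,0],"turn":0},{"claw":-0.2,"travel":[-0.02,0,0.1],"turn":0},{"claw":-0.2,"travel":[-0.02,0,0.3],"turn":0}]' | grep -E "pos|cont"
python3 -m inch '[{"claw":-0.2,"travel":[0,0,0.2],"turn":0},{"claw":-0.2,"travel":[-0.2,0.2,0.2],"turn":0},{"claw":-0.2,"travel":[-0.35,0.4,0.2],"turn":0},{"claw":-0.2,"travel":[-0.5,0.6,0.2],"turn":0},{"claw":-0.2,"travel":[-0.6,0.75,0.2],"turn":0}]' | grep -E "pos|cont"
python3 -m inch '[{"claw":-0.2,"travel":[-0.1,0.2,0],"turn":0},{"claw":-0.2,"travel":[-0.1,0.35,0],"turn":0},{"claw":-0.2,"travel":[-0.1,0.35,0],"turn":0}]' | grep -E "pos|cont"
python3 - <<'E'
from h import *
t=imaging.get_image("top");s=imaging.get_image("side")
a=cv2.resize(t[130:310,200:440,::-1],(440,330));b=cv2.resize(s[140:290,195:345,::-1],(330,330),interpolation=cv2.INTER_CUBIC)
cv2.imwrite("pics/a7.png",np.hstack([a,b]))
h,sa,v=cv2.split(hsv(t)); q=big((h>100)&(h<125)&(sa>130),(260,190,310,230)); 
p=w("top",pts(q).mean(0),.172)[0]; d=p[:2]-[.5904,.0617]; print(p,np.hypot(*d),"retainer",-1.599-np.arctan2(d[1],d[0]))
E
```

```text
position: [0.5925, -0.0263, 0.1723]
contact_force: [-7.7, 0.1, 4.1]
position: [0.5907, -0.0262, 0.23]
contact_force: [0.8, 0.5, 0.2]
position: [0.4708, 0.1251, 0.2729]
contact_force: [0.7, 0.3, 0.4]
position: [0.452, 0.197, 0.273]
contact_force: [-0.4, -0.6, -0.4]
[ 0.587588   -0.02784241  0.172     ] 0.08958655375830706 retainer 0.003190166651348081
```

View pics/a7.png

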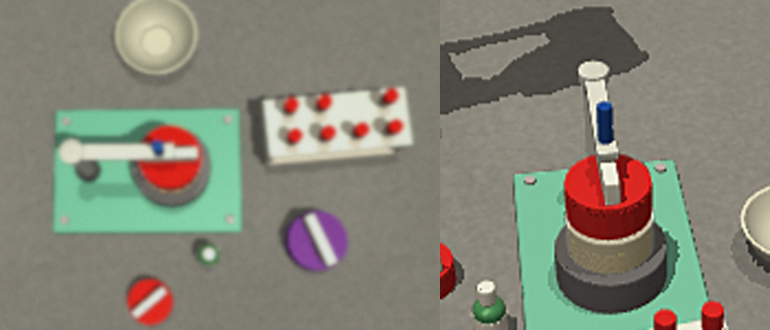

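The arm is closed over the home lid (pin at (157,147), angle about 0.003), and the bystanders haven't moved.

```bash
python3 -c "from rig import ticket;print(ticket.sign_off())"
```

```text
the job is handed in; nothing more can be done
None
```

The job is handed in: the red lid was backed off until it dropped, then turned home to its stop. The retaining arm was then closed over it to its stop, and the other things on the bench look unmoved.

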